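# Empty a tray of used vials through the spring flap of the glass-waste bin

## Robot

A 7-joint arm with a two-finger parallel gripper is mounted at the origin on a cart in front of the work surface, level with it; the furniture and walls round the work are solid. World frame = base frame: x ahead of the robot, y to its left, z up, the work surface at z = 0. Lengths are in m, angles in degrees, forces in N, time in s.
With the tool pointing down it reaches from about 0.35 to 0.9 m from the base axis. Payload 8.1 kg.
Tool frame: the origin (TCP) lies at the very end of the fingers, on their centre line; the grasp point (between the pads) lies 19 mm behind it; z points along the fingers, y is the line along which they close (so a half turn about z gives the same grasp; the last joint's range is limited). The gripper opens to 85 mm and grips with 20 to 120 N. Pads are 22 mm wide; open, the fingers measure 114 mm over their backs; the gripper's body (76 mm by 85 mm) begins 54 mm behind the grasp point. The pads swing forward as they close: fully open they stand 13 mm farther back than shut.
Start: joints at [60.928, 24.895, 1.432, 90.138, -0.665, 64.973, -4.303], TCP at [0.246, -0.575, 0.231] pointing down, gripper open.
Joint ranges: [-149.89, 149.89], [-25.12, 119.58], [-72.63, 75.52], [4.76, 147.25], [-75.54, 255.54], [6.69, 114.76], [-157.13, 157.13]. Speed limits (degrees/s): [127.2, 127.2, 172.46, 172.46, 180, 180, 180].

## Interface

Orientations are given as [roll, pitch, yaw] about the fixed x, y, z axes, in that order (R = Rz(yaw) Ry(pitch) Rx(roll)).
In Python, from workcell import manip gives the robot as it stands. Calls block until the motion is done:
- manip.movep(position, orientation): joint-space move of the TCP to a pose.
- manip.move_linear(position, rotation=None, velocity=0.15): straight line of the TCP; rotation=None keeps the orientation; velocity is the mean speed in m/s.
- manip.movej(angles): joint-space move.
- manip.open() and manip.close(effort=None): open the fingers fully, or close them until they stop; effort is the grip in N (None keeps the last).
- manip.hold(seconds).
- manip.ik(position, orientation): joint angles nearest the present ones, or None.
- manip.state(): the state.
- manip.grab_frame(name): name is "side" or "top"; returns a dict with "image" (420x560x3 uint8, red, green, blue), "K" (3x3 intrinsics, pixels), "k1" (the pictures are not rectified: a ray, as slopes to the right and down, at radius r is drawn at 1 + k1 r^2 times it, then the intrinsics apply), "extrinsics" (4x4, takes a point from camera to world coordinates). Camera axes: x right, y up, looking along -z (the intrinsics and any distortion apply to the point x, -y, -z); pixel columns grow to the right and rows downward; lengths in m; the calibration is good to about 2 mm. A picture is of the moment at which its call begins. There is no depth.
A pose or a line that the arm cannot do raises manip.PlanningError and nothing moves.
- manip.hand_in(): hands the job in; it is judged then, once.
The state is a dict: "time": time; "joints": joint angles; "joint_vel": joint speeds; "effort": joint torques, N m; "ee_pos": TCP position; "orientation": TCP orientation; "ft_force": force on the tool from outside, world axes, zero at the start; "ft_torque": the same for the moment, N m; "gripper_width": finger opening in m; "finger_force": force on a finger pad.
Only numpy, scipy, OpenCV 4.12 (cv2) and the standard library are available. Lean on these libraries where they do the work, as an engineer would, in place of code of your own. Each camera call takes 0.05 s, during which the arm holds its last target. There are 200 camera calls.

## Task

Empty the blue tray of its four used glass vials into the yellow waste bin: carry it by its black handle, push the bin's grey spring flap down with the tray's flat lip, and only then tip the tray steeply, the lip still holding the flap down, so that all four vials slide in. Press gently and keep the gripper itself off the bin and the vials; then draw the tray out so that the flap springs shut, and set the empty tray down flat and upright on the white riser it came from. Leave the beaker, the flask and the brown jar where they stand.

Things in the scene. Friction and masses are not known exactly. Their poses are not given: they have to be found in the camera images.
- tray: Loose blue plastic tray, 94 mm wide, 0.13 to 0.22 kg. Origin: centre of the underside of the vial compartment; z up, +x to the pouring end. Floor 3 mm thick. Compartment x = -62 to +62 mm, back and side walls 34 mm high, front closed only by a bead at x = 60 mm, top 8 mm up. The vials lie crosswise and roll; they pass the bead once the tray is tipped about 45 degrees.
- tray_grip (a point): Point in the black handle, tray frame (-89, 0, 64.5) mm. The handle is a bar 12 mm thick, 30 mm wide (along tray y), 75 mm long, from (-62, 0, 26) to (-105, 0, 87) mm: it leans back (to -x) 35 degrees. Grip it along its length with the fingers on its broad front and back faces; tipping the tray 70 degrees then swings the gripper from 35 degrees back to 35 degrees forward.
- tray_lip (a point): Middle of the underside of the lip's front edge, tray frame (100, 0, 0) mm. The lip is the flat floor (3 mm thick) in front of the bead, x = 62 to 100 mm, with side curbs 10 mm high; full width 94 mm.
- riser: Fixed low platform with a white top, 245 mm (x) by 350 mm (y), 60 mm high, on which the tray stands at the start. Origin: centre of its underside.
- bin: Fixed yellow plastic bin, 160 x 130 mm. Origin: centre of its underside; z up, +x is the direction in which a tray is tipped in. Near wall (x = -77 mm, red plate outside) ends in a rounded sill 125 mm up. Behind it the mouth, x = -72 to +5 mm, 120 mm wide between cheeks that rise to 147 mm, is covered by the grey flap; then a hood slopes up from (10, 125) to (77, 155) mm (x, z).
- bin_sill (a point): Middle of the top of the rounded sill, bin frame (-77, 0, 125) mm; the tray's underside can rest and pivot on it with the lip reaching 30 to 40 mm past it over the flap.
- flap (a joint): Angle (rad) of the grey spring flap: 0 shut and level, its top 5 mm below the sill; up to 1.4 as its free edge swings down into the bin. 77 mm long, 110 mm wide, hinged about bin y at bin frame (-72, 0, 118) mm. Spring torque 0.06 N m shut, 0.11 N m at 1.2 rad. With the tray pivoting on the sill it turns about as far as the tray is tipped.
- glass_vial_0: Glass vial with white cap, 27 mm diameter, 61 mm long, 0.03 kg, at first lying across the tray. Origin: centre of its bottom end; z along the vial towards the cap.
- glass_vial_1: Glass vial with white cap, 27 mm diameter, 61 mm long, 0.03 kg, at first lying across the tray. Origin: centre of its bottom end; z along the vial towards the cap.
- glass_vial_2: Glass vial with white cap, 27 mm diameter, 61 mm long, 0.03 kg, at first lying across the tray. Origin: centre of its bottom end; z along the vial towards the cap.
- glass_vial_3: Glass vial with white cap, 27 mm diameter, 61 mm long, 0.03 kg, at first lying across the tray. Origin: centre of its bottom end; z along the vial towards the cap.
- squat_beaker: Clear glass beaker, 98 x 105 x 125 mm, bystander. Origin: centre of its underside.
- conical_flask: Conical flask with pinkish contents, 100 mm wide, 146 mm high, bystander. Origin: centre of its underside.
- brown_jar: Brown wide-mouth jar with a tan screw cap, 68 x 68 x 126 mm, bystander. Origin: centre of its underside.
Not all that is in view belongs to the job. Leave any pink or purple look-alike of the glass_vial_1 alone.

How it is judged (in metres and radians):
On the way, in this order (a step that is already met when the one before it is completed fails the run):
1. the tray's lip presses the flap down by at least 0.12 rad (7 degrees) while the tray is tipped less than 0.7 rad (40 degrees) and all four vials are still in it (value of joint flap above 0.12 rad and contact force between tray and bin above 0.3 N and angle between tray's own z axis and vertical below 0.7 rad and distance between each of glass_vial_0, glass_vial_1, glass_vial_2, glass_vial_3 and tray below 0.11 m), for 0.1 s.
2. the tray is tipped more than 0.87 rad (50 degrees) while its lip holds the flap down by at least 0.5 rad (29 degrees) (angle between tray's own z axis and vertical above 0.87 rad and value of joint flap above 0.5 rad and contact force between tray and bin above 0.3 N), for 0.2 s.
At the end, for the whole second after the job is handed in: All four vials are inside the bin below the flap (origins under 100 mm up), the flap is shut (under 0.1 rad), the tray lies upright on the riser (origin within 8 mm of its top and over its outline, tilt under 0.06 rad), at rest, and beaker, flask and jar stand upright (z of glass_vial_0 in the frame of bin between 0 and 0.1 m and x of glass_vial_0 in the frame of bin between -0.08 and 0.08 m and y of glass_vial_0 in the frame of bin between -0.065 and 0.065 m and z of glass_vial_1 in the frame of bin between 0 and 0.1 m and x of glass_vial_1 in the frame of bin between -0.08 and 0.08 m and y of glass_vial_1 in the frame of bin between -0.065 and 0.065 m and z of glass_vial_2 in the frame of bin between 0 and 0.1 m and x of glass_vial_2 in the frame of bin between -0.08 and 0.08 m and y of glass_vial_2 in the frame of bin between -0.065 and 0.065 m and z of glass_vial_3 in the frame of bin between 0 and 0.1 m and x of glass_vial_3 in the frame of bin between -0.08 and 0.08 m and y of glass_vial_3 in the frame of bin between -0.065 and 0.065 m and value of joint flap below 0.1 rad and z of tray in the frame of riser between 0.052 and 0.068 m and x of tray in the frame of riser between -0.12 and 0.12 m and y of tray in the frame of riser between -0.17 and 0.17 m and angle between tray's own z axis and vertical below 0.06 rad and linear speed of tray below 0.02 m/s and angle between each of squat_beaker, conical_flask, brown_jar's own z axis and vertical below 0.15 rad); the robot touches nothing.
It fails at once if the beaker, flask or brown jar is shifted by more than 25 mm (distance of any of squat_beaker, conical_flask, brown_jar from where it was at the start of the episode above 0.025 m).
It fails at once if the tray is pressed on the bin with more than 30 N (contact force between tray and bin above 30 N).
It fails at once if the robot itself touches the bin, its flap or a vial with more than 3 N (contact force between any of the fingers, the arm and bin above 3 N or contact force between any of the fingers, the arm and glass_vial_0 above 3 N or contact force between any of the fingers, the arm and glass_vial_1 above 3 N or contact force between any of the fingers, the arm and glass_vial_2 above 3 N or contact force between any of the fingers, the arm and glass_vial_3 above 3 N).
It also fails if it takes over 72 s, if anything falls off the work surface, if the arm or the gripper's body presses on something with over 40 N, if the wrist force passes 120 N, or if a joint passes its speed limit or range.

## Working session

There is one attempt and no reset: what is moved stays moved. The work goes in short steps, each a Python script; the robot and the scene stay as the last script left them, time stands still between calls to the robot, and variables do not carry over. Pictures are saved under pics/ and viewed, at most 10 in all, crops included, and the job is handed in when it is done.

```bash
ls; mkdir -p pics
python3 - <<'E'
from workcell import manip
import cv2,numpy as np
for n in ("side","top"):
    f=manip.grab_frame(n)
    cv2.imwrite(f"pics/{n}0.png",cv2.resize(f["image"][:,:,::-1],(800,600),interpolation=cv2.INTER_CUBIC))
    np.savez(n+"0.npz",**f)
    print(n,f["K"],f["k1"],np.round(f["extrinsics"],3))
E
```

```text
pics
side [[381.37875804   0.         277.05864681]
 [  0.         381.37875804 208.46738866]
 [  0.           0.           1.        ]] -0.055653495910689264 [[ 0.965  0.152 -0.215  0.35 ]
 [-0.262  0.625 -0.735 -0.917]
 [ 0.022  0.766  0.643  0.822]
 [ 0.     0.     0.     1.   ]]
top [[488.32138412   0.         277.2297536 ]
 [  0.         488.32138412 207.09317027]
 [  0.           0.           1.        ]] -0.1452101806261922 [[ 0.01   0.999 -0.051  0.525]
 [-1.     0.011  0.014 -0.118]
 [ 0.015  0.05   0.999  1.507]
 [ 0.     0.     0.     1.   ]]
```

View pics/side0.png

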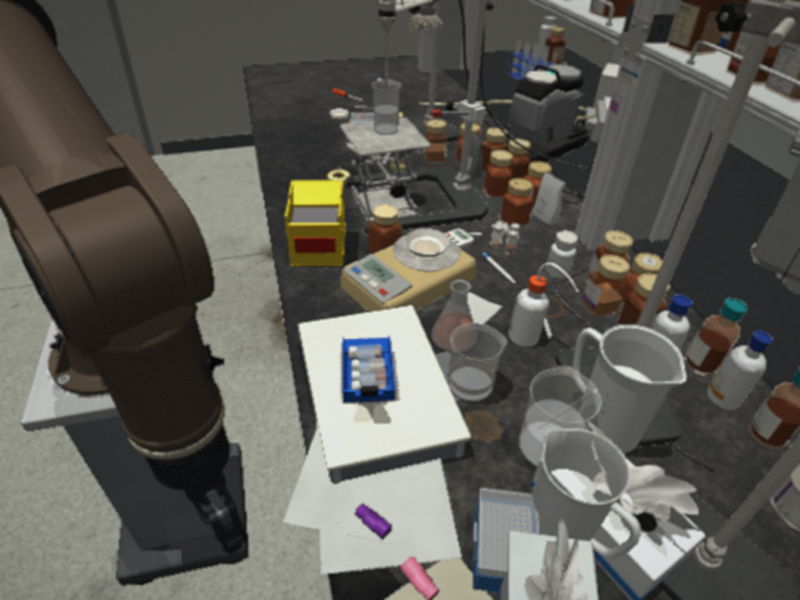

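View pics/top0.png

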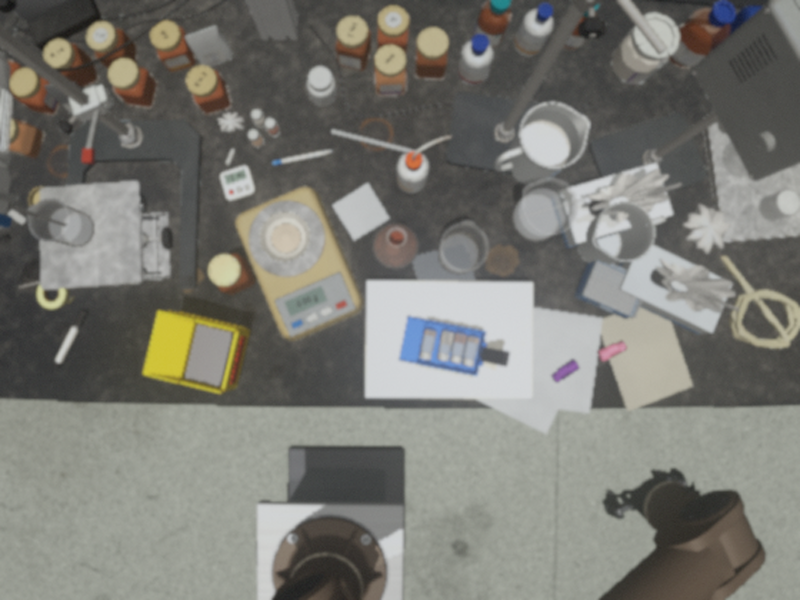

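The top view shows the tray on the riser near (440,345) with its handle to the right (-y). The bin is near (195,350), with its red plate facing right. I'll enlarge both.

Run:
```python
import cv2,numpy as np
im=np.load("top0.npz")["image"][:,:,::-1]
# tray crop cols 270-370 rows 210-270 ; bin cols 90-190 rows 205-285
a=cv2.resize(im[205:280,270:370],None,fx=8,fy=8,interpolation=cv2.INTER_CUBIC)
cv2.imwrite("pics/c_tray.png",a)
b=cv2.resize(im[208:280,93:183],None,fx=8,fy=8,interpolation=cv2.INTER_CUBIC)
cv2.imwrite("pics/c_bin.png",b)
```

```text
(no output)
```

View pics/c_tray.png

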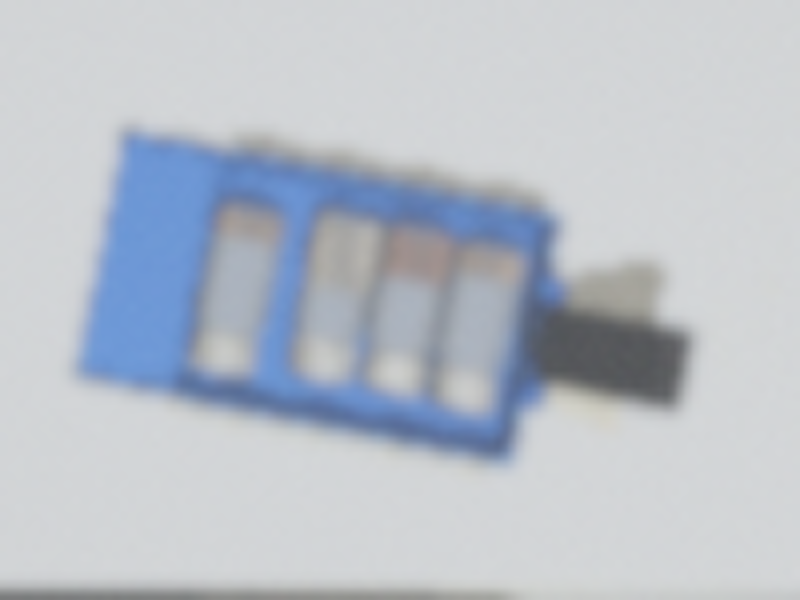

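View pics/c_bin.png

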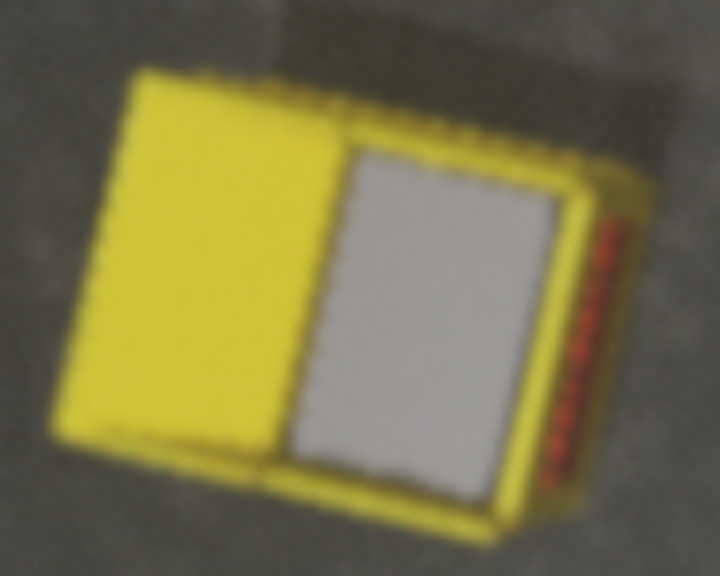

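```bash
cat > h.py <<'E'
import numpy as np
from scipy.optimize import least_squares
def proj(P,f):
    E=f["extrinsics"];K=f["K"];p=(np.asarray(P)-E[:3,3])@E[:3,:3]
    s=np.c_[p[:,0]/-p[:,2],-p[:,1]/-p[:,2]]; s*=1+float(f["k1"])*(s**2).sum(1)[:,None]
    return s@K[:2,:2].T+K[:2,2]
def world(q,P):
    x,y,z,a=q;c,s=np.cos(a),np.sin(a)
    return np.asarray(P)@np.array([[c,s,0],[-s,c,0],[0,0,1]])+[x,y,z]
def fit(P,uv,f,z,q0):
    r=lambda q:(proj(world([q[0],q[1],z,q[2]],P),f)-uv).ravel()
    s=least_squares(r,q0,loss='soft_l1',f_scale=.7);return s.x,r(s.x).reshape(-1,2)
E
python3 - <<'E'
from h import *
np.set_printoptions(precision=4,suppress=True)
f=np.load("top0.npz")
cr=lambda L,u,v:np.array(L,float)/8+[u-.44,v-.44]
P=np.array([[100,-47,6],[100,47,6],[-63,-47,34],[-63,47,34],[-110,-15,83.5],[-110,15,83.5]])/1000
q,r=fit(P,cr([(125,130),(80,377),(560,210),(513,460),(692,330),(678,408)],270,205),f,.06,[.45,-.2,1.5]);print("tray",q,np.degrees(q[2]));print(r)
P=np.array([[80,-65,155],[80,65,155],[-77,0,125],[-80,-65,0],[-80,65,0],[10,-60,125],[10,60,125],[-80,65,147]])/1000
q,r=fit(P,cr([(135,70),(55,438),(540,358),(655,185),(580,520),(350,150),(287,455),(495,545)],93,208),f,0,[.45,.3,1.5]);print("bin",q,np.degrees(q[2]));print(r)
# rough positions of others (top 800-picture)
def pt(u,v,z):
    return least_squares(lambda p:(proj([[p[0],p[1],z]],f)-np.array([[u,v]])*.7).ravel(),[.5,0]).x
for n,a in dict(jar=(225,270,.126),flask=(396,236,.146),beaker=(463,246,.06),riserTL=(365,281,.06),riserBR=(534,399,.06),scale=(297,260,.05)).items(): print(n,pt(*a))
s=np.load("side0.npz")
b=world([q[0],q[1],0,q[2]],P); print(proj(b,s)/.7)
E
```

```text
tray [ 0.495  -0.251   1.3891] 79.5886534657464
[[-0.7081 -0.4028]
 [-1.1595  0.0464]
 [ 0.2847  0.076 ]
 [ 0.1138  0.6934]
 [ 0.5253 -0.5843]
 [ 0.2937  0.1887]]
bin [0.4796 0.2671 1.3501] 77.35409702272113
[[ 0.4582  0.8129]
 [-0.266  -0.0927]
 [ 0.2468  0.19  ]
 [ 0.6927 -0.105 ]
 [ 0.3381 -1.0705]
 [-0.2928 -1.4876]
 [-2.1555  1.3275]
 [-0.1836  0.0234]]
jar [0.6432 0.2036]
flask [ 0.712  -0.1369]
beaker [ 0.7046 -0.2784]
riserTL [ 0.6289 -0.0746]
riserBR [ 0.3864 -0.4294]
scale [0.6722 0.0691]
[[341.5689 180.0433]
 [290.5781 180.2725]
 [312.4078 223.0727]
 [341.9848 265.9298]
 [290.0209 266.4262]
 [339.1185 204.1993]
 [290.8126 204.4867]
 [283.7042 215.9487]]
```

```bash
cat >> h.py <<'E'
from scipy.spatial.transform import Rotation as Ro
TR=np.array([.495,-.251,.06]);TY=79.59; BN=np.array([.4796,.2671,0.]);BY=77.35
SG=1   # choice of half turn
D=np.array([61,0,-43]);a=np.radians(35)
def tool(o,yaw,tilt,back=0.):
    """TCP pose for tray origin o, yaw, forward tilt (deg)"""
    R=Ro.from_euler('z',yaw,degrees=True)*Ro.from_euler('y',tilt,degrees=True)
    z=np.array([np.sin(a),0,-np.cos(a)]);y=SG*np.array([np.cos(a),0,np.sin(a)]);x=np.cross(y,z)
    g=np.array([-.089,0,.0645])+z*(.019-back)
    return list(R.apply(g)+o),list((R*Ro.from_matrix(np.c_[x,y,z])).as_euler('xyz',degrees=True))
def pour(tilt,clr,reach=.035,dx=0.):
    """tray over sill: origin, yaw, tilt"""
    t=np.radians(tilt)
    c=np.array([-.077+dx,0,.120])+(.005+clr)*np.array([np.sin(t),0,np.cos(t)])
    o=c-Ro.from_euler('y',t).apply([.100-reach,0,0])
    return Ro.from_euler('z',BY,degrees=True).apply(o)+BN,BY,tilt
E
python3 - <<'E'
import h
from h import *
from workcell import manip
np.set_printoptions(precision=1,suppress=True,linewidth=150)
for h.SG in (1,-1):
    print(h.SG)
    L=[tool(TR,TY,0,.11),tool(TR,TY,0),tool(TR+[0,0,.12],TY,0)]+[tool(*pour(t,.01)) for t in (0,20,40,60,70)]
    for p in L:
        q=manip.ik(*p); print(np.round(p[0],3),np.array(p[1]),None if q is None else np.array(q))
E
```

```text
1
[ 0.5 -0.4  0.2] [145.    0.  169.6] [ 71.1  45.6 -39.6  75.9  -3.8  82.9 117.5]
[ 0.5 -0.3  0.1] [145.    0.  169.6] [ 69.7  48.2 -40.8  87.1  -2.3  69.  116.2]
[ 0.5 -0.3  0.2] [145.    0.  169.6] [ 69.1  40.4 -40.1  81.5  -7.4  80.3 114.9]
[0.4 0.1 0.2] [145.    0.  167.3] [ 48.5  19.4 -41.5 123.4 -32.8  44.3 110.5]
[0.4 0.1 0.2] [165.    0.  167.3] [ 40.9  13.2 -53.6 115.2  -4.   50.8  68.2]
[0.4 0.1 0.3] [-175.     0.   167.3] [ 19.5  18.5 -56.1 104.   19.7  70.5  34.1]
[0.5 0.2 0.3] [-155.    -0.   167.3] [  0.4  33.9 -61.2  90.8  35.6  98.3  11.5]
[0.5 0.2 0.3] [-145.     0.   167.3] [ -9.8  40.3 -57.9  84.   38.7 109.6   6.9]
-1
[ 0.5 -0.4  0.2] [-145.     0.   -10.4] [ 49.7  39.8   0.5  78.3 -26.6  86.4 -42.7]
[ 0.5 -0.3  0.1] [-145.     0.   -10.4] [ 47.8  41.6  -3.1  89.3 -27.4  72.7 -41.4]
[ 0.5 -0.3  0.2] [-145.     0.   -10.4] [ 46.   34.5  -0.   83.9 -28.   84.5 -46. ]
[0.4 0.1 0.2] [-145.     0.   -12.7] [ 25.6  15.1 -13.5 125.1 -43.5  49.4 -58.4]
[0.4 0.1 0.2] [-165.     0.   -12.7] [  14.2    8.1  -22.3  116.8  -14.1   51.2 -101.9]
[0.4 0.1 0.3] [175.   -0.  -12.7] [  12.9   15.9  -46.8  104.4   16.1   69.1 -142.1]
[0.5 0.2 0.3] [155.    0.  -12.7] [ -62.2   23.1   33.3   96.1    6.    81.4 -133.7]
[0.5 0.2 0.3] [145.    0.  -12.7] [ -70.5   33.4   44.1   89.8    3.8   88.5 -130.3]
```

Run:
```python
from h import *
from workcell import manip
np.set_printoptions(precision=3,suppress=True,linewidth=150)
manip.movep(*tool(TR,TY,0,.12))
manip.move_linear(*tool(TR,TY,0),velocity=.1)
s=manip.state();print(s["time"],np.array(s["ee_pos"]),np.array(s["ft_force"]),tool(TR,TY,0)[0])
manip.close(80)
s=manip.state();print(s["time"],np.array(s["ee_pos"]),s["gripper_width"],s["finger_force"],np.array(s["ft_force"]))
manip.move_linear(*tool(TR+[0,0,.03],TY,0),velocity=.05)
s=manip.state();print(s["time"],np.array(s["ee_pos"]),s["gripper_width"],s["finger_force"],np.array(s["ft_force"]),np.array(s["joints"]))
f=manip.grab_frame("side");np.savez("side1.npz",**f)
g=manip.grab_frame("top");np.savez("top1.npz",**g)
import cv2
a=f["image"][210:340,200:340,::-1];b=g["image"][180:310,250:390,::-1]
cv2.imwrite("pics/g1.png",cv2.resize(np.hstack([a,b]),None,fx=2.8,fy=2.8,interpolation=cv2.INTER_CUBIC))
```

```text
3.2917 [ 0.481 -0.328  0.109] [ 0.673 -0.286  0.688] [np.float64(0.48088767788465464), np.float64(-0.3278164840441374), np.float64(0.10893611115850915)]
3.9583 [ 0.481 -0.328  0.109] 0.011432589585719986 77.78032422065735 [-0.056 -0.674 -0.877]
4.7083 [ 0.481 -0.328  0.139] 0.011269309149133416 77.9162585735321 [ 0.213  0.409 -3.693] [ 69.367  45.936 -40.232  86.044  -3.994  71.65  116.298]
```

View pics/g1.png

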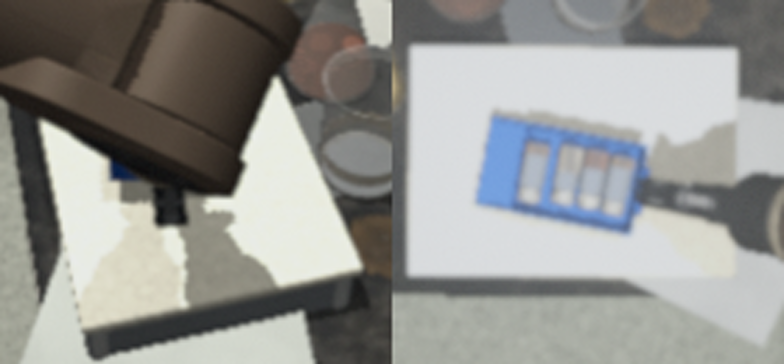

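Run:
```python
from h import *
from workcell import manip
import cv2
np.set_printoptions(precision=3,suppress=True,linewidth=150)
manip.move_linear(*tool(TR+[0,0,.13],TY,0),velocity=.12)
o,y,t=pour(0,.045,reach=-.03)
manip.move_linear(*tool(o,y,t),velocity=.14)
manip.hold(.3)
s=manip.state();print(s["time"],np.array(s["ee_pos"]),tool(o,y,t)[0],s["gripper_width"],np.array(s["ft_force"]),np.array(s["joints"]))
g=manip.grab_frame("top");np.savez("top2.npz",**g)
P=np.array([[100,-47,6],[100,47,6],[-63,-47,34],[-63,47,34]])/1000
print(proj(world([*o,np.radians(y)],P),g))
cv2.imwrite("pics/g2.png",cv2.resize(g["image"][205:290,110:240,::-1],None,fx=6,fy=6,interpolation=cv2.INTER_CUBIC))
```

```text
8.55 [ 0.417 -0.011  0.219] [np.float64(0.41716413229707394), np.float64(-0.011081487580025473), np.float64(0.21893611115850914)] 0.01087562154528702 [ 1.199 -0.03  -3.76 ] [ 67.367  20.946 -54.555 118.635 -23.026  52.39  106.573]
[[170.692 239.101]
 [162.748 272.583]
 [227.658 253.463]
 [219.538 287.83 ]]
```

View pics/g2.png

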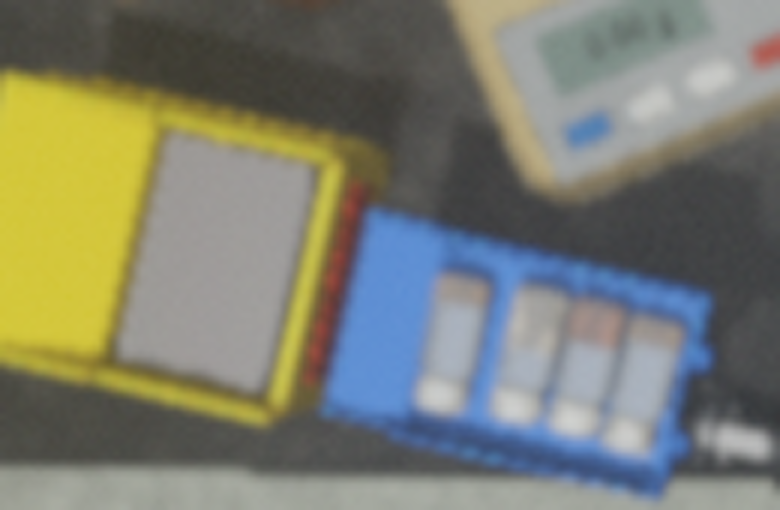

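Run:
```python
from h import *
from workcell import manip
np.set_printoptions(precision=2,suppress=True,linewidth=150)
f=np.load("top2.npz")
print(proj(world([*BN,np.radians(BY)],np.array([[5,-55,120],[5,55,120],[-72,-55,120],[-72,55,120]])/1000),f)-[[137.5,226.7],[129.2,265],[163.3,232.5],[155,270.8]])
def go(t,c,v=.06):
    manip.move_linear(*tool(*pour(t,c,reach=.038)),velocity=v)
    s=manip.state();print(t,c,s["time"],np.array(s["ft_force"]),np.array(s["ft_torque"]),s["gripper_width"],np.array(s["joints"]))
go(0,.045,.1)
go(0,.02,.05)
go(10,.008,.05)
go(10,.003,.02)
go(20,.003,.04)
manip.hold(.3)
```

```text
[[ 0.25  0.24]
 [-0.35 -0.65]
 [ 0.21  0.72]
 [-0.42 -0.02]]
0 0.045 9.4333 [ 1.17 -0.19 -3.39] [-1.19  0.26 -0.  ] 0.011045886274473437 [ 60.44  19.94 -56.54 120.4  -25.32  46.9  100.73]
0 0.02 10.0833 [-0.14  0.78 -3.74] [-1.2   0.26  0.01] 0.010999423838276878 [ 58.84  22.5  -55.69 122.13 -24.35  43.   101.04]
10 0.008 10.575 [ 0.18  0.42 -3.67] [-1.03  0.27  0.04] 0.010647794104001802 [ 48.09  15.85 -51.41 119.84 -16.93  45.01  87.38]
10 0.003 10.975 [-0.66  0.08 -2.36] [-0.92  0.21 -0.04] 0.011196386373272244 [ 47.98  16.39 -51.26 120.23 -16.64  44.29  87.31]
20 0.003 11.7833 [ 0.38  1.72 -2.02] [-0.05  0.02 -0.03] 0.011106969211818269 [ 35.83  12.42 -47.68 116.08  -6.1   49.61  70.37]
```

Run:
```python
from workcell import manip
import cv2,numpy as np
f=manip.grab_frame("side");g=manip.grab_frame("top")
a=f["image"][100:220,160:290,::-1];b=g["image"][195:315,90:220,::-1]
cv2.imwrite("pics/g3.png",cv2.resize(np.hstack([a,b]),None,fx=3,fy=3,interpolation=cv2.INTER_CUBIC))
```

```text
(no output)
```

View pics/g3.png

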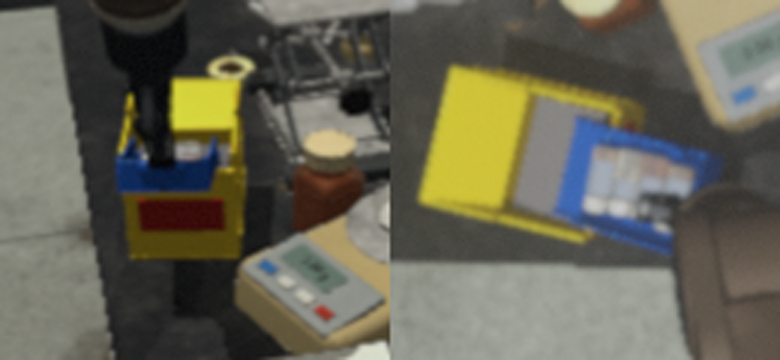

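Run:
```python
from h import *
from workcell import manip
np.set_printoptions(precision=1,suppress=True,linewidth=150)
g=np.load("top2.npz");f=np.load("side0.npz")
o,y,t=pour(20,.003,reach=.038)
R=Ro.from_euler('z',y,degrees=True)*Ro.from_euler('y',t,degrees=True)
P=R.apply(np.array([[100,-47,6],[100,47,6],[-63,-47,34],[-63,47,34],[-63,-47,0],[-63,47,0]])/1000)+o
print("top",(proj(P,g)-[90,195])*3+[390,0]);print("side",(proj(P,f)-[160,100])*3)
B=world([*BN,np.radians(BY)],np.array([[-77,-60,147],[-77,60,147],[-80,-65,0],[-80,65,0]])/1000)
print("top",(proj(B,g)-[90,195])*3+[390,0]);print("side",(proj(B,f)-[160,100])*3)
s=manip.state();print(np.array(s["ee_pos"])*1000,np.array(tool(o,y,t)[0])*1000,s["orientation"],tool(o,y,t)[1])
```

```text
top [[572.8 114.1]
 [549.9 210.3]
 [705.2 151.8]
 [680.9 254.6]
 [722.9 153.8]
 [699.1 254.1]]
side [[219.7 153. ]
 [138.2 153.5]
 [209.4 157.9]
 [116.5 158.5]
 [210.5 190.6]
 [118.5 191.3]]
top [[610.7 110.8]
 [580.9 236.1]
 [645.4 106.7]
 [616.2 229.4]]
side [[228.5 151.3]
 [120.6 152. ]
 [238.2 258.5]
 [129.1 259.5]]
[438.1  82.2 221.3] [438.2  82.5 221.4] [165.   -0.  167.3] [np.float64(165.0), np.float64(0.0), np.float64(167.35)]
```

The picture shows the tray lip inside the mouth and the vials gathered at the front bead. The tray's back corners match the prediction to within 1 px. I'll tip it now.

Run:
```python
from h import *
from workcell import manip
import cv2
np.set_printoptions(precision=2,suppress=True,linewidth=150)
def go(t,c,v=.06):
    manip.move_linear(*tool(*pour(t,c,reach=.038)),velocity=v)
    s=manip.state();F=np.array(s["ft_force"]);print(t,c,s["time"],F,np.array(s["ft_torque"]),s["gripper_width"],np.array(s["joints"]))
    return np.linalg.norm(F)<18
for t in (30,40,50,60,68):
    if not go(t,.003+.003*(t-20)/50,.07): print("STOP");break
manip.hold(1.5)
f=manip.grab_frame("side");g=manip.grab_frame("top")
a=f["image"][100:220,160:290,::-1];b=g["image"][195:315,90:220,::-1]
cv2.imwrite("pics/g4.png",cv2.resize(np.hstack([a,b]),None,fx=3,fy=3,interpolation=cv2.INTER_CUBIC))
s=manip.state();print(np.array(s["ft_force"]))
```

```text
30 0.0036 12.7167 [-0.81  0.96 -3.27] [ 0.41 -0.1  -0.05] 0.011332121136792685 [ 23.48  12.51 -45.78 110.98   5.59  57.49  53.12]
40 0.0042 13.25 [ 1.31  1.65 -2.31] [ 0.95 -0.12 -0.02] 0.011274666908995921 [ 11.56  15.69 -44.63 105.22  15.53  67.86  38.56]
50 0.0048000000000000004 13.7833 [ 0.45  1.79 -2.05] [ 1.26 -0.12 -0.07] 0.01073935886909636 [  0.19  20.78 -43.19  98.95  22.83  79.5   27.72]
60 0.0054 14.3167 [ 0.09  2.63 -1.36] [ 1.71 -0.17 -0.04] 0.010915286474383296 [-10.15  26.98 -41.08  92.33  27.83  91.09  20.3 ]
68 0.00588 14.775 [-0.11  3.2  -1.68] [ 1.97 -0.17 -0.12] 0.011167321188539244 [-17.43  32.34 -38.91  86.94  30.69  99.83  16.39]
[1.22 1.5  0.22]
```

View pics/g4.png

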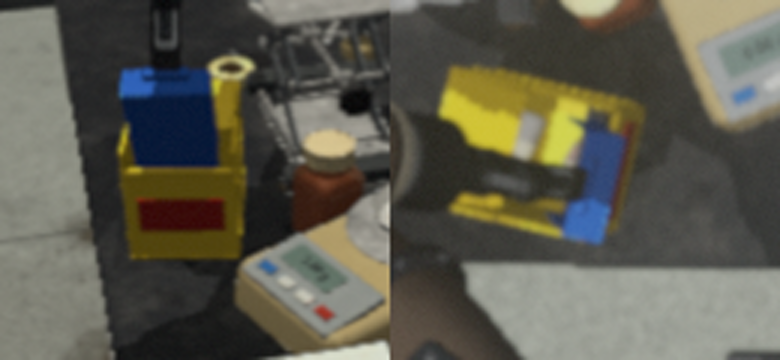

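Run:
```python
from h import *
from workcell import manip
import cv2
np.set_printoptions(precision=2,suppress=True,linewidth=150)
def go(t,c,v=.06,r=.038):
    manip.move_linear(*tool(*pour(t,c,reach=r)),velocity=v)
    s=manip.state();F=np.array(s["ft_force"]);print(t,c,s["time"],F,np.array(s["joints"]))
manip.hold(1)
for t in (60,50,40,30,20): go(t,.006,.1)
go(10,.02,.08)
go(0,.045,.1,-.03)
manip.hold(.3)
print(manip.state()["ft_force"],manip.state()["ft_torque"])
g=manip.grab_frame("top")
cv2.imwrite("pics/g5.png",cv2.resize(g["image"][205:290,80:240,::-1],None,fx=5,fy=5,interpolation=cv2.INTER_CUBIC))
```

```text
60 0.006 17.7333 [0.89 0.83 0.57] [-10.14  27.02 -41.25  92.2   27.96  91.37  20.11]
50 0.006 18.15 [-0.38  1.39  0.5 ] [  0.22  21.02 -43.73  98.62  23.13  80.01  27.27]
40 0.006 18.5667 [ 0.54 -0.31  0.03] [ 11.87  15.97 -45.61 104.81  16.01  68.47  37.88]
30 0.006 18.9833 [-0.32  0.4  -0.34] [ 24.22  12.77 -47.1  110.57   6.16  58.08  52.31]
20 0.006 19.4 [ 0.72  0.16 -1.68] [ 36.57  12.55 -48.93 115.65  -5.56  50.14  69.61]
10 0.02 19.8 [ 1.32  0.32 -1.27] [ 48.49  14.89 -51.96 118.78 -17.23  46.82  86.87]
0 0.045 20.7833 [ 0.57  0.53 -1.95] [ 65.89  20.24 -52.7  118.71 -24.11  52.69 107.66]
[ 0.32 -0.71 -2.46] [-0.98  0.22 -0.03]
```

View pics/g5.png

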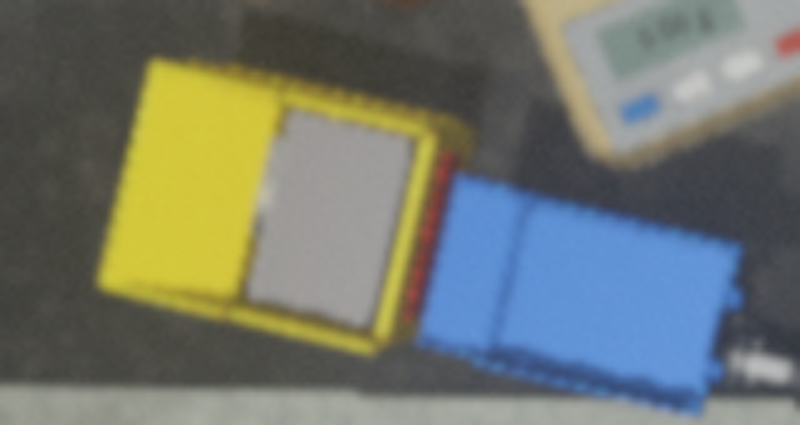

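The tray is empty. There is a pale speck at (265,195) on the flap's free edge, so I'll compare it closely with the earlier view before leaving.

Run:
```python
from workcell import manip
import cv2,numpy as np
g=manip.grab_frame("top");f=manip.grab_frame("side");np.savez("top3.npz",**g)
g0=np.load("top2.npz")["image"];f0=np.load("side0.npz")["image"]
c=lambda im,r,k:cv2.resize(im[r[0]:r[1],r[2]:r[3],::-1],(400,300),interpolation=cv2.INTER_CUBIC)
t=(217,277,98,178);s=(122,176,192,264)
cv2.imwrite("pics/g6.png",np.vstack([np.hstack([c(g0,t,0),c(g["image"],t,0)]),np.hstack([c(f0,s,0),c(f["image"],s,0)])]))
d=np.abs(g["image"].astype(int)-g0).sum(2)[217:277,98:168];yy,xx=np.where(d>60);print([(x+98,y+217,d[y,x]) for x,y in zip(xx,yy)][:60])
```

```text
[(np.int64(134), np.int64(233), np.int64(81)), (np.int64(135), np.int64(233), np.int64(87)), (np.int64(134), np.int64(234), np.int64(100)), (np.int64(135), np.int64(234), np.int64(102)), (np.int64(133), np.int64(235), np.int64(71)), (np.int64(134), np.int64(235), np.int64(121)), (np.int64(135), np.int64(235), np.int64(101)), (np.int64(133), np.int64(236), np.int64(84)), (np.int64(134), np.int64(236), np.int64(120)), (np.int64(135), np.int64(236), np.int64(94)), (np.int64(133), np.int64(237), np.int64(98)), (np.int64(134), np.int64(237), np.int64(119)), (np.int64(135), np.int64(237), np.int64(70)), (np.int64(133), np.int64(238), np.int64(100)), (np.int64(134), np.int64(238), np.int64(106)), (np.int64(132), np.int64(239), np.int64(69)), (np.int64(133), np.int64(239), np.int64(121)), (np.int64(134), np.int64(239), np.int64(104)), (np.int64(132), np.int64(240), np.int64(89)), (np.int64(133), np.int64(240), np.int64(126)), (np.int64(134), np.int64(240), np.int64(101)), (np.int64(132), np.int64(241), np.int64(120)), (np.int64(133), np.int64(241), np.int64(141)), (np.int64(134), np.int64(24
[... 343 characters left out ...]
, (np.int64(134), np.int64(243), np.int64(91)), (np.int64(131), np.int64(244), np.int64(113)), (np.int64(132), np.int64(244), np.int64(173)), (np.int64(133), np.int64(244), np.int64(153)), (np.int64(134), np.int64(244), np.int64(69)), (np.int64(131), np.int64(245), np.int64(119)), (np.int64(132), np.int64(245), np.int64(171)), (np.int64(133), np.int64(245), np.int64(126)), (np.int64(131), np.int64(246), np.int64(115)), (np.int64(132), np.int64(246), np.int64(145)), (np.int64(133), np.int64(246), np.int64(95)), (np.int64(131), np.int64(247), np.int64(84)), (np.int64(132), np.int64(247), np.int64(103)), (np.int64(133), np.int64(247), np.int64(63)), (np.int64(131), np.int64(248), np.int64(65))]
```

View pics/g6.png

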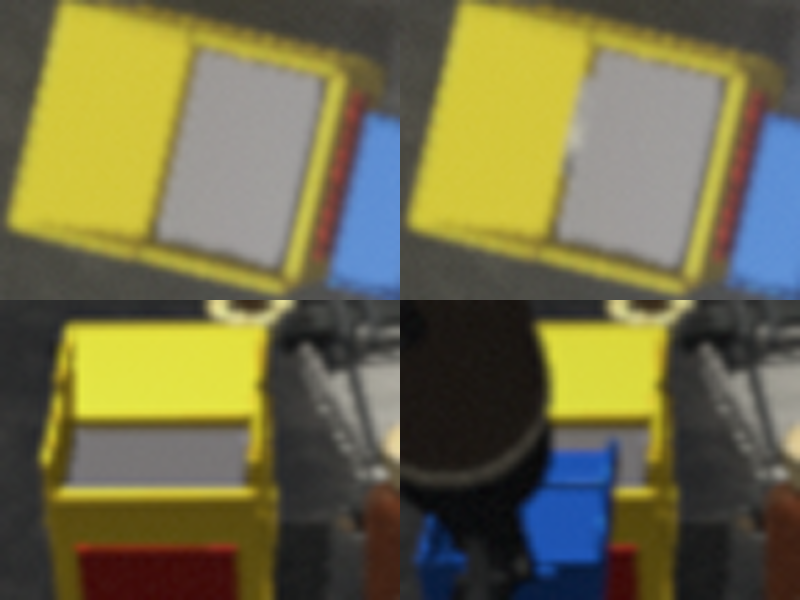

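The comparison shows a pale vial 16 px long in the slot between the flap edge and the hood, so it may be pinched there. I'll press the flap open again with the empty tray and recheck numerically.

```bash
cat > press.py <<'E'
from h import *
from workcell import manip
import sys
np.set_printoptions(precision=2,suppress=True,linewidth=150)
def go(t,c,v=.06,r=.038):
    manip.move_linear(*tool(*pour(t,c,reach=r)),velocity=v)
    s=manip.state();F=np.array(s["ft_force"]);print(t,c,s["time"],F)
def rep():
    g=manip.grab_frame("top")["image"].astype(float);g0=np.load("top2.npz")["image"].astype(float)
    # red-blue (yellow/grey) edge and grey level, rows along flap free edge
    e=lambda im,v:np.interp(-40,-(im[v,122:142,0]-im[v,122:142,2])[np.argmax((im[v,122:142,0]-im[v,122:142,2])):],range(122+np.argmax((im[v,122:142,0]-im[v,122:142,2])),142))
    print("edge shift",np.array([e(g,v)-e(g0,v) for v in range(228,264,2)]))
    print("grey",g[238:258,140:150].mean((0,1)),g0[238:258,140:150].mean((0,1)))
    d=np.abs(g-g0).sum(2)[217:277,98:168];print("changed px",(d>60).sum(),d.max(),"bright",g[233:248,130:136].sum(2).max(),g0[233:248,130:136].sum(2).max())
E
python3 - <<'E'
from press import *
rep()
go(0,.045,.12); go(10,.008,.08)
for t in (20,30,40,50,60): go(t,.003+.003*(t-20)/50,.09)
manip.hold(1)
for t in (50,40,30,20): go(t,.006,.12)
go(10,.02,.1);go(0,.045,.12,-.03);manip.hold(.3);rep()
E
```

```text
edge shift [-0.05 -0.   -0.85 -1.51 -1.58 -1.58 -1.55 -1.51 -1.55 -1.51 -1.51 -1.22 -0.61  0.02  0.    0.   -0.01 -0.01]
grey [157.9  155.17 153.75] [157.97 155.12 153.34]
changed px 46 174.0 bright 534.0 473.0
0 0.045 22.0 [-0.32 -0.08 -2.09]
10 0.008 22.4 [ 0.52 -0.75 -2.72]
20 0.003 22.7917 [ 0.44  1.38 -1.06]
30 0.0036 23.2417 [ 0.29  1.87 -1.23]
40 0.0042 23.6917 [ 0.14  1.77 -0.52]
50 0.0048000000000000004 24.1417 [ 0.45  2.23 -1.39]
60 0.0054 24.5917 [-0.67  2.44 -2.06]
50 0.006 25.9583 [0.32 0.99 0.95]
40 0.006 26.3417 [0.46 0.13 0.09]
30 0.006 26.7333 [-0.37  0.55 -1.19]
20 0.006 27.1333 [-1.27 -0.21 -0.83]
10 0.02 27.5333 [-0.22  0.3  -1.61]
0 0.045 28.375 [-0.85  0.52 -2.14]
edge shift [-0.05 -0.03 -0.88 -1.55 -1.59 -1.61 -1.58 -1.48 -1.52 -1.47 -1.47 -1.21 -0.6  -0.01  0.   -0.02 -0.01 -0.01]
grey [157.77 155.03 153.72] [157.97 155.12 153.34]
changed px 47 171.0 bright 531.0 473.0
```

The flap edge is unshifted, so the flap is shut. The vial did not move when the flap opened, so it is lying inside the bin and only shows through the slot. I'll return the tray.

Run:
```python
from press import *
manip.move_linear(*tool(TR+[0,0,.13],TY,0),velocity=.15)
manip.move_linear(*tool(TR+[0,0,.015],TY,0),velocity=.12)
manip.hold(.3);f0=manip.state()["ft_force"][2]
for dz in (.006,.003,.001,0,-.001):
    manip.move_linear(*tool(TR+[0,0,dz],TY,0),velocity=.02)
    manip.hold(.15);F=manip.state()["ft_force"];print(dz,f0,np.array(F))
    if F[2]-f0>1.5: break
manip.open()
manip.move_linear(*tool(TR,TY,0,.13),velocity=.1)
manip.hold(.5)
s=manip.state();print(s["time"],np.array(s["ft_force"]),s["gripper_width"])
g=manip.grab_frame("top");np.savez("top4.npz",**g)
# blue tray outline now vs start, and settled?
m=lambda im:((im[...,2].astype(int)-im[...,0])>60)
a=m(np.load("top0.npz")["image"])[200:285,265:345];b=m(g["image"])[200:285,265:345]
import cv2
for k in (a,b): c=np.argwhere(k);print(k.sum(),c.mean(0),cv2.minAreaRect(c[:,::-1].astype(np.float32)))
i=g["image"].astype(int);i0=np.load("top0.npz")["image"].astype(int)
for n,(r,q) in dict(jar=(189,157),flask=(165,277),beaker=(172,324)).items(): print(n,np.abs(i-i0)[r-15:r+15,q-15:q+15].mean())
```

```text
0.006 -1.9692728952092726 [ 1.15 -0.25 -2.  ]
0.003 -1.9692728952092726 [ 0.04 -0.12 -2.06]
0.001 -1.9692728952092726 [ 0.2  -0.06 -2.12]
0 -1.9692728952092726 [-0.77 -1.25 -0.12]
37.1 [-0.07 -0.06  0.35] 0.08494919798613462
778 [39.68 36.99] ((45.24150848388672, 41.54528045654297), (56.699440002441406, 30.22332000732422), 10.619654655456543)
1634 [41.31 43.96] ((45.142333984375, 41.5130615234375), (56.936767578125, 30.254125595092773), 10.437475204467773)
jar 2.4807407407407407
flask 2.4133333333333336
beaker 2.4651851851851854
```

The tray's outline is back where it started, the bystanders haven't moved, and the gripper is clear.

```bash
python3 -c "
from workcell import manip
print(manip.hand_in())"
```

```text
the job is handed in; nothing more can be done
None
```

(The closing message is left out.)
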